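# Plug the open branch of a red tee

## Robot

A 6-joint arm with a two-finger parallel gripper is mounted at the origin on the work surface. World frame = base frame: x ahead of the robot, y to its left, z up, the work surface at z = 0. Lengths are in m, angles in rad, forces in N, time in s.
With the tool pointing down it reaches from about 0.25 to 0.725 m from the base axis. Payload 4 kg.
Tool frame: the origin (TCP) lies midway between the tips of the shut fingers; the grasp point (between the pads) lies 19 mm behind it; y points along the fingers, z is the direction in which the jaws open and shut, and the axes are right-handed (so a half turn about y gives the same grasp; the last joint's range is limited). The gripper opens to 85 mm and grips with 20 to 120 N. Pads are 22 mm wide; open, the fingers measure 114 mm over their backs; the gripper's body (76 mm by 85 mm) begins 54 mm behind the grasp point. The pads swing forward as they close: fully open they stand 13 mm farther back than shut.
Start: joints at [-1.202, 0.241, 0.005, 1.335, 0, 1.571], TCP at [0.18, -0.466, 0.231] pointing down, gripper open.
Joint ranges: [-2.72, 2.72], [-1.05, 1.87], [-1.09, 1.28], [-1.99, 2.15], [-1.42, 1.44], [-3.14, 3.14]. Speed limits (rad/s): [2.79, 2.79, 3.14, 3.14, 3.14, 3.14].

## Interface

Orientations are given as a unit quaternion [x, y, z, w].
In Python, from workcell import bot gives the robot as it stands. The module is installed in compiled form; this text tells all that it offers.
- The arm moves only by the shell command python3 -m handwheel 'ROWS' [OPENING]. ROWS is JSON, a list of rows, each a list of 6 numbers: the shift along the tool's x, y, z in units of 25 mm (1.0 is 25 mm), then the turn, a rotation vector about the tool's x, y, z in units of 10 degrees (1.0 is 10 degrees). A call has exactly 5 rows; each row is the pose to reach, as a shift and turn from the pose commanded when the call began, along the tool's axes at that moment; what a row does not reach only later rows make up. A row lasts 1/8 s, in which the tool goes at most 62.5 mm and 10.7 degrees, less where a joint would pass 70% of its speed; a pose out of reach is approached as far as the arm can. A call with a gripper value outside its range is refused whole. OPENING is the gripper command: -1 is shut, 1 is fully open, values between are in proportion, set as the call begins (- or left out, the last holds). The fingers move at their own pace and stop on an object; the grip force is fixed at half the most. Time passes only in rows, so rows that repeat a pose let the fingers close, or fill a call up. It gives the time, the measured TCP pose, the force and the opening at its end, in the units of the state.
- bot.get_obs(): the state, without advancing time (a new reading comes with each control period).
- bot.camera(name): name is "scene" or "top"; returns a dict with "color" (420x560x3 uint8, red, green, blue), "fx", "fy", "cx", "cy" (pixels), "dist_coeffs" ([k1, k2, p1, p2, k3] as OpenCV has them; the pictures are not rectified), "rvec" (rotation vector, rad) and "tvec" (3), from world to camera coordinates, as OpenCV has them. Camera axes: x right, y down, z forward; pixel columns grow to the right and rows downward; lengths in m; the calibration is good to about 2 mm. A picture is of the moment at which its call begins. There is no depth.
- bot.job_done(): hands the job in, once; it reports no verdict.
The state is a dict: "clock": time; "joint_pos": joint angles; "joint_vel": joint speeds; "tau": joint torques, N m; "eef_pos": TCP position; "tool_rot": TCP orientation; "ft_force": force on the tool from outside, world axes, zero at the start; "ft_torque": the same for the moment, N m; "grip_width": finger opening in m.
Only numpy, scipy, OpenCV 4.12 (cv2) and the standard library are available. Lean on these libraries where they do the work, as an engineer would, in place of code of your own. Each camera call takes 0.05 s, during which the arm holds its last target.

## Task

The red tee on the bench must be closed off: take the grey plug by its grip bar and set it in the tee's upward branch, turn it gently backward (anticlockwise from above) until you feel the thread start drop, then drive it forward (clockwise) until its flange lies flush on the rim. Never force the threads, let go of the plug at the end, and leave the other fittings and tools where they are.

Things in the scene. Friction and masses are not known exactly. Their poses are not given: they have to be found in the camera images.
- plug_grip (a point): centre of the grip bar of the grey galvanised plug (about 350 g), on the plug's axis; the plug stands upright on the bench at the start. z is the plug's axis, up. The bar is 46 mm long (along x), 14 mm thick (along y), 42 mm tall (21 mm above and below this point). Flange under it: 78 mm across, 6 mm thick, its underside 27 mm below this point. Right-hand thread.
- plug: the same plug; origin at the centre of its stem's lower end, 55 mm below the grip bar's centre, same axes. The stem is round, 51 mm across, 28 mm long below the flange, its end chamfered 4 mm. Three short thread lugs, 8 mm wide, 4 mm thick, 120 degrees apart (one on the +x side), stick out 6.5 mm from the stem (64 mm across), 11 mm above this origin.
- outlet (a point): centre of the upward-facing round mouth of the red tee, at the height of its rim (125 mm above the bench); z up. The rim is 84 mm across outside, 68 mm inside. The threads inside leave a round hole 54 mm across for the plug's stem. A plug lowered in at a wrong angle stands with its lugs on top of the threads, its flange underside about 15.5 mm above the rim.
- thread_top (a point): point on the mouth's axis, 4 mm below the rim, level with the flat tops of the threads. Right-hand, three square-cut starts 120 degrees apart; their clock position is unknown and unrelated to the tee's axes. From on top, at most 95 degrees of turning backward brings a drop of 7 to 9.5 mm; a solid stop follows about 20 degrees farther back. Turned forward while on top, lugs jam on these stops.
- seat (a point): same point as the mouth's centre: where the plug's flange underside centre ends when home. After the drop the flange is 6 to 8.5 mm above this. Turning forward (clockwise from above) leads the plug down 1 mm per 10 degrees with 2 mm of vertical play, so the flange meets the rim after 60 to 80 degrees; a solid stop comes some 15 degrees later. The plug does not screw itself down: follow it down lightly.
- tee: the red pipe tee, fixed to the bench; origin on the bench under the middle of the branch. Its horizontal run is 180 mm long along y and 72 mm across (78 at the ends), its axis 55 mm up, on a 150 mm square base plate
- coupling: grey galvanised pipe coupling, an upright tube 62 mm across and 50 tall; to be left alone; origin at the middle of its underside
- nipple: brass pipe nipple standing upright, 48 mm across its middle collar, 55 tall; to be left alone; origin at the middle of its underside
- ball_valve: brass ball valve standing on end, 44 mm across, 61 tall, with a red lever on one side; to be left alone; origin at the middle of its underside
- elbow: grey galvanised elbow lying flat, 52 mm tall; to be left alone; origin at the middle of its underside
- red_reducer: red cone-shaped pipe reducer, 76 mm across, 58 tall; to be left alone; origin at the middle of its underside
- wrench: steel wrench about 200 mm long, lying flat; to be left alone; origin at the middle of its underside
- sealant_tin: green tin, 60 mm across, 75 tall; to be left alone; origin at the middle of its underside
Mind the look-alikes: they are no part of the job. Leave any brown look-alike of the plug alone.

How it is judged:
By the outcome, as a careful person would: the job done as asked, in the order asked, and still so for the second after the job is handed in, with the robot touching nothing.
It also fails if it takes over 72 s, if anything falls off the work surface, if the arm or the gripper's body presses on something with over 40 N, if the wrist force passes 120 N, or if a joint passes its speed limit or range.

## Working session

There is one attempt and no reset: what is moved stays moved. The work goes in short steps, Python scripts to look and compute and a shell command to move; the robot and the scene stay as the last step left them, time stands still between calls to the robot, and variables do not carry over. Pictures are saved under pics/ and viewed, and the job is handed in when it is done.

```bash
mkdir -p pics; ls
python3 - <<'E'
from workcell import bot
import cv2
o=bot.get_obs()
for k,v in o.items(): print(k,v)
for n in("scene","top"):
    c=bot.camera(n); cv2.imwrite(f"pics/{n}0.png",c["color"][:,:,::-1]); print(n,{k:v for k,v in c.items() if k!="color"})
E
```

```text
pics
clock 0.0
joint_pos [-1.20195981e+00  2.41431973e-01  3.70726216e-03  1.33520994e+00
 -1.80698735e-05  1.57081621e+00]
joint_vel [-0.00152534 -0.00184216 -0.00141474 -0.00118286  0.00071787 -0.00147453]
tau [ 4.13234156e-04 -3.72318435e+01  2.52406597e+01  1.69592845e-02
 -1.35096388e-04 -8.45767147e-06]
eef_pos [ 0.18002757 -0.46577411  0.23039701]
tool_rot [-0.12980343  0.69585935 -0.69437531  0.12951358]
ft_force [ 0.23891284  0.44641405 -0.69558604]
ft_torque [-0.00583173 -0.00077013 -0.01058336]
grip_width 0.08506901290510789
scene {'fx': 529.4616227836995, 'fy': 529.4616227836995, 'cx': 280.59877109385627, 'cy': 204.91044462629844, 'dist_coeffs': array([-0.13222884,  0.        ,  0.        ,  0.        ,  0.        ]), 'rvec': array([ 1.86563187,  1.16480936, -0.61858462]), 'tvec': array([-0.26297984, -0.20344859,  1.88091972])}
top {'fx': 413.4894680858094, 'fy': 413.4894680858094, 'cx': 284.22662537350095, 'cy': 208.31896929668622, 'dist_coeffs': array([-0.11644852,  0.        ,  0.        ,  0.        ,  0.        ]), 'rvec': array([ 2.14634498, -2.16167559,  0.15981976]), 'tvec': array([0.00410876, 0.56856059, 1.18354906])}
```

View pics/scene0.png

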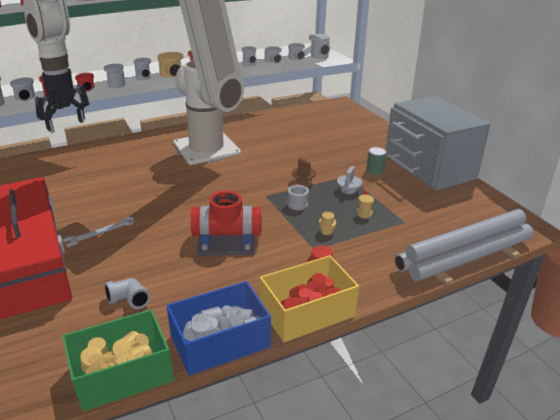

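View pics/top0.png

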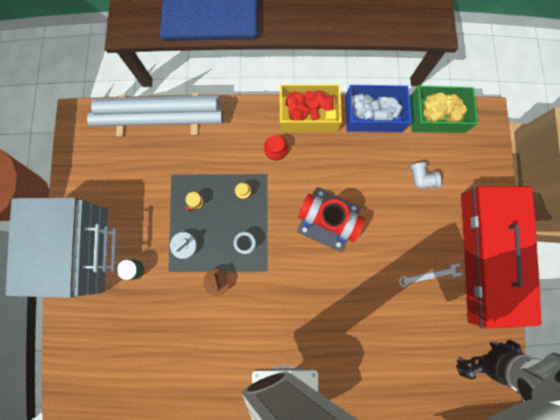

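The scene view shows the grey plug near (349,183), the brown look-alike near (304,172) and the tee mouth near (226,200). In the top view they are at (183,245), (217,280) and (334,214). I'll zoom in to measure.

```bash
cat > h.py <<'E'
import numpy as np,cv2
def ray(c,uv):
    K=np.array([[c["fx"],0,c["cx"]],[0,c["fy"],c["cy"]],[0,0,1]])
    p=cv2.undistortPoints(np.array([[uv]],float),K,np.array(c["dist_coeffs"])).ravel()
    R=cv2.Rodrigues(np.array(c["rvec"]))[0]; t=np.array(c["tvec"])
    return -R.T@t, R.T@np.array([p[0],p[1],1])
def onz(c,uv,z):
    o,d=ray(c,uv); return o+d*(z-o[2])/d[2]
def proj(c,P):
    K=np.array([[c["fx"],0,c["cx"]],[0,c["fy"],c["cy"]],[0,0,1]])
    return cv2.projectPoints(np.array(P,float).reshape(-1,3),np.array(c["rvec"]),np.array(c["tvec"]),K,np.array(c["dist_coeffs"]))[0].reshape(-1,2)
def crop(c,x0,y0,x1,y1,s,fn):
    im=c["color"][y0:y1,x0:x1,::-1]
    cv2.imwrite(fn,cv2.resize(im,None,fx=s,fy=s,interpolation=cv2.INTER_CUBIC))
E
python3 - <<'E'
from workcell import bot
from h import *
t=bot.camera("top"); s=bot.camera("scene")
A=np.full((600,800,3),0,np.uint8)
def put(c,x,y,w,h,f,X,Y):
    A[Y:Y+h*f,X:X+w*f]=cv2.resize(c["color"][y:y+h,x:x+w,::-1],None,fx=f,fy=f,interpolation=cv2.INTER_CUBIC)
put(t,160,225,50,37,8,0,0); put(t,300,185,50,37,8,400,0)
put(t,300,185,50,37,8,400,0)
put(s,325,160,50,37,8,0,300); put(s,201,183,50,37,8,400,300)
cv2.imwrite("pics/z1.png",A)
for n,uv,z in[("plug",(183,245),.034),("mouth",(334,214),.125)]: print(n,onz(t,uv,z))
E
```

```text
plug [0.46195939 0.2996378  0.034     ]
mouth [ 0.53997827 -0.13589124  0.125     ]
```

View pics/z1.png

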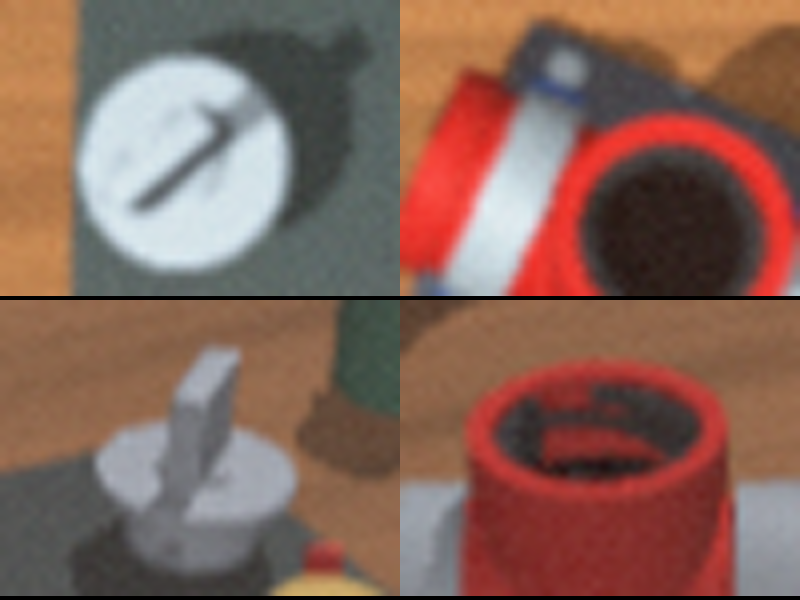

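Run:
```python
from workcell import bot
from h import *
t=bot.camera("top"); s=bot.camera("scene")
for p in[(210,347),(240,352),(205,405),(172,398)]:
    print("bar top corner",onz(s,(325+(p[0]+.5)/8-.5,160+(p[1]-300+.5)/8-.5),.076))
for p in[(135,205),(228,127)]: print("dark line, top view", onz(t,(160+p[0]/8-.5,225+p[1]/8-.5),.034),onz(t,(160+p[0]/8-.5,225+p[1]/8-.5),.076))
# flange
g=cv2.cvtColor(t["color"],cv2.COLOR_RGB2GRAY)
m=np.zeros_like(g); m[225:262,165:205]=(g[225:262,165:205]>130)*255
m[:, :171]=0
c=max(cv2.findContours(m,0,1)[0],key=cv2.contourArea)
e=cv2.fitEllipse(cv2.convexHull(c)); print("flange",e,onz(t,e[0],.034))
# mouth
m=np.zeros_like(g); m[195:235,315:355]=(t["color"][195:235,315:355,0]<140)*255
for c in cv2.findContours(m,0,1)[0]:
    if cv2.contourArea(c)>150:
        e=cv2.fitEllipse(c); print("hole",e,onz(t,e[0],.125))
for cy,r in((0,0),):
    pass
A=cv2.resize(t["color"][190:240,305:365,::-1],None,fx=10,fy=10,interpolation=cv2.INTER_CUBIC)
for P,r,col in[((.540,-.1359,.125),.034,(0,255,0)),((.540,-.1359,.125),.042,(255,255,0))]:
    a=np.linspace(0,2*np.pi,60); q=proj(t,np.c_[P[0]+r*np.cos(a),P[1]+r*np.sin(a),np.full(60,P[2])])
    for u,v in q: cv2.circle(A,(int((u-305+.5)*10),int((v-190+.5)*10)),1,col,-1)
cv2.imwrite("pics/m1.png",A)
```

```text
bar top corner [0.44592785 0.31089811 0.076     ]
bar top corner [0.45418347 0.31928273 0.076     ]
bar top corner [0.48439647 0.28352928 0.076     ]
bar top corner [0.47457493 0.27510263 0.076     ]
dark line, top view [0.44688812 0.31911576 0.034     ] [0.44525926 0.3085262  0.076     ]
dark line, top view [0.47557624 0.28498645 0.034     ] [0.47295704 0.27557506 0.076     ]
flange ((182.29855346679688, 245.09742736816406), (26.440380096435547, 27.099489212036133), 10.534790992736816) [0.46167638 0.30172752 0.034     ]
hole ((333.5650634765625, 214.1935577392578), (21.96549415588379, 22.69849967956543), 122.15250396728516) [ 0.53945012 -0.13467644  0.125     ]
hole ((332.8554992675781, 207.51255798339844), (26.81822967529297, 47.071720123291016), 85.96925354003906) [ 0.55802266 -0.13315898  0.125     ]
```

View pics/m1.png

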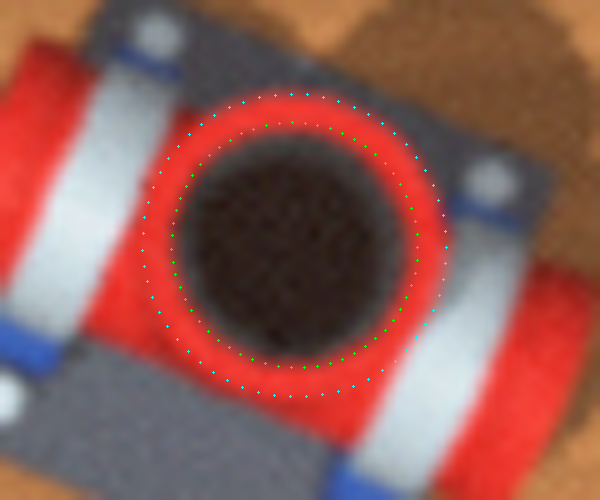

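```bash
cat > ov.py <<'E'
from h import *
def ov(c,box,f,items,fn):
    x0,y0,x1,y1=box
    A=cv2.resize(c["color"][y0:y1,x0:x1,::-1],None,fx=f,fy=f,interpolation=cv2.INTER_CUBIC)
    a=np.linspace(0,2*np.pi,80,endpoint=False)
    for P,r,col in items:
        q=proj(c,np.c_[P[0]+r*np.cos(a),P[1]+r*np.sin(a),np.full(80,P[2])])
        for u,v in q: cv2.circle(A,(int((u-x0+.5)*f),int((v-y0+.5)*f)),1,col,-1)
    if fn: cv2.imwrite(fn,A)
    return A
def bar(A,c,box,f,x,y,th,z=.076,col=(0,0,255)):
    R=np.array([[np.cos(th),-np.sin(th)],[np.sin(th),np.cos(th)]])
    for a in np.linspace(-1,1,25):
        for p in((a*.023,.007),(a*.023,-.007),(.023,a*.007),(-.023,a*.007)):
            w=R@np.array(p); u,v=proj(c,[[x+w[0],y+w[1],z]])[0]
            cv2.circle(A,(int((u-box[0]+.5)*f),int((v-box[1]+.5)*f)),1,col,-1)
E
python3 - <<'E'
from workcell import bot
from ov import *
t=bot.camera("top"); s=bot.camera("scene")
px,py=.4632,.2995; th=np.arctan2(.2793-.315,.4795-.450); print(np.degrees(th))
G=(0,255,0)
L=[]
for c,b in((t,(160,225,210,262)),(s,(325,160,375,197))):
    A=ov(c,b,8,[((px,py,.034),.039,G)],None); bar(A,c,b,8,px,py,th); L.append(A)
M=(.5395,-.1355,.125)
b=(201,183,251,220); L.append(ov(s,b,8,[(M,.042,G),(M,.034,(255,255,0))],None))
b=(308,195,358,232); L.append(ov(t,b,8,[(M,.042,G),(M,.034,(255,255,0))],None))
cv2.imwrite("pics/o1.png",np.vstack([np.hstack(L[:2]),np.hstack(L[2:])]))
E
```

```text
-50.432037911272936
```

View pics/o1.png

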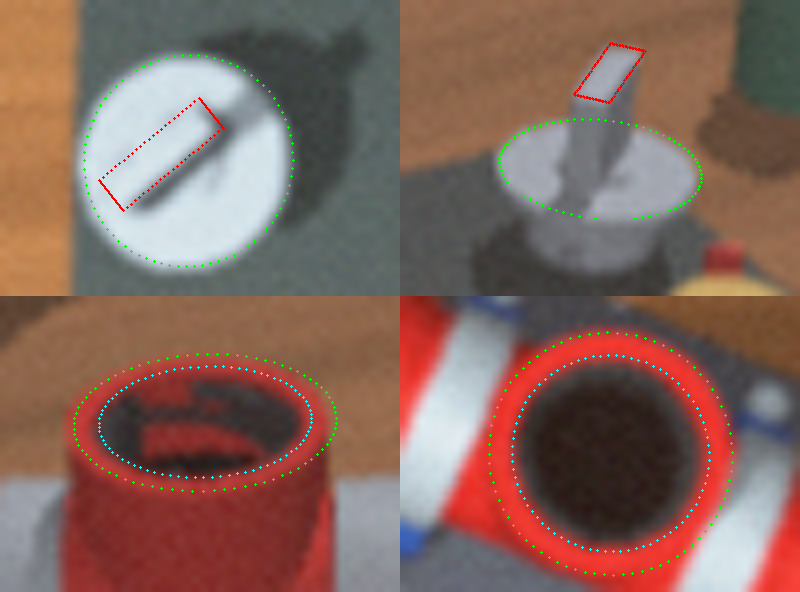

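```bash
cat > plan.py <<'E'
import sys,numpy as np
from scipy.spatial.transform import Rotation as R
from workcell import bot
def st():
    o=bot.get_obs(); r=R.from_quat(o["tool_rot"]); M=r.as_matrix()
    print("t%.2f"%o["clock"],"p",np.round(o["eef_pos"],4),"yaw z %.1f"%np.degrees(np.arctan2(M[1,2],M[0,2])),"ydir",np.round(M[:,1],3),"F",np.round(o["ft_force"],1),"T",np.round(o["ft_torque"],2),"w %.4f"%o["grip_width"],"q",np.round(o["joint_pos"],3)); return o,r
def plan(x,y,z,yaw):
    o,r=st(); a=np.radians(yaw); zt=np.array([np.cos(a),np.sin(a),0]); yt=np.array([0,0,-1.]); xt=np.cross(yt,zt)
    T=R.from_matrix(np.c_[xt,yt,zt])
    d=r.inv().apply(np.array([x,y,z])-o["eef_pos"])/.025; w=(r.inv()*T).as_rotvec(degrees=True)/10
    print("row",np.round(d,2),np.round(w,2))
if __name__=="__main__":
    a=[float(v) for v in sys.argv[1:]]
    plan(*a) if len(a)==4 else st()
E
for y in 39.6 -140.4; do python3 plan.py .463 .2995 .14 $y; done; python3 plan.py .541 -.1365 .24 0
```

```text
t0.40 p [ 0.1802 -0.4663  0.2312] yaw z -68.9 ydir [-0.  0. -1.] F [ 0.2 -0.3 -0.2] T [-0.05  0.02  0.02] w 0.0853 q [-1.202  0.241  0.005  1.335 -0.     1.571]
row [-21.59   3.65 -24.49] [  0.   -10.85  -0.  ]
t0.40 p [ 0.1802 -0.4663  0.2312] yaw z -68.9 ydir [-0.  0. -1.] F [ 0.2 -0.3 -0.2] T [-0.05  0.02  0.02] w 0.0853 q [-1.202  0.241  0.005  1.335 -0.     1.571]
row [-21.59   3.65 -24.49] [0.   7.15 0.  ]
t0.40 p [ 0.1802 -0.4663  0.2312] yaw z -68.9 ydir [-0.  0. -1.] F [ 0.2 -0.3 -0.2] T [-0.05  0.02  0.02] w 0.0853 q [-1.202  0.241  0.005  1.335 -0.     1.571]
row [-18.22  -0.35  -7.1 ] [ 0.   -6.89 -0.  ]
```

```bash
python3 -m handwheel '[[-21.6,0,-24.5,0,-10.85,0],[-21.6,0,-24.5,0,-10.85,0],[-21.6,0,-24.5,0,-10.85,0],[-21.6,0,-24.5,0,-10.85,0],[-21.6,0,-24.5,0,-10.85,0]]' 1; python3 plan.py .463 .2995 .23 39.6
```

```text
clock: 1.02
eef_pos: [0.2889, -0.1716, 0.2316]
tool_rot: [0.431, -0.56, 0.561, -0.431]
ft_force: [0.7, 0.4, -0.3]
grip_width: 0.0853
t1.02 p [ 0.2889 -0.1716  0.2316] yaw z -14.9 ydir [ 0.002 -0.001 -1.   ] F [ 0.7  0.4 -0.3] T [ 0.   -0.09 -0.01] w 0.0853 q [-0.536 -0.09  -0.357  1.302  0.     1.294]
row [-20.     0.06   1.9 ] [-0.01 -5.45  0.01]
```

```bash
python3 -m handwheel '[[-20,0,1.9,0,-5.45,0],[-20,0,1.9,0,-5.45,0],[-20,0,1.9,0,-5.45,0],[-20,0,1.9,0,-5.45,0],[-20,0,1.9,0,-5.45,0]]';  python3 -m handwheel '[[-7.6,0,0,0,0,0],[-7.6,0,0,0,0,0],[-7.6,0,0,0,0,0],[-7.6,0,0,0,0,0],[-7.6,0,0,0,0,0]]'; python3 plan.py .463 .2995 .23 39.6
```

```text
clock: 1.65
eef_pos: [0.3989, 0.1215, 0.2317]
tool_rot: [-0.638, 0.304, -0.305, 0.638]
ft_force: [0.4, -0.7, -0.7]
grip_width: 0.0854
clock: 2.28
eef_pos: [0.2798, 0.2679, 0.2314]
tool_rot: [0.637, -0.306, 0.307, -0.637]
ft_force: [-0.7, -0.4, 0.3]
grip_width: 0.0857
t2.27 p [0.2798 0.2679 0.2314] yaw z 38.6 ydir [ 0. -0. -1.] F [-0.7 -0.4  0.3] T [-0.02  0.07  0.01] w 0.0857 q [ 7.640e-01  1.700e-02 -2.560e-01  1.298e+00 -1.000e-03  1.660e+00]
row [3.59 0.06 6.51] [-0.  -0.1  0. ]
```

```bash
python3 -m handwheel '[[3.6,0,6.5,0,-0.1,0],[3.6,0,6.5,0,-0.1,0],[3.6,0,6.5,0,-0.1,0],[3.6,2,6.5,0,-0.1,0],[3.6,4,6.5,0,-0.1,0]]'; python3 -m handwheel '[[0,1,0,0,0,0],[0,1,0,0,0,0],[0,1,0,0,0,0],[0,1,0,0,0,0],[0,1,0,0,0,0]]'; python3 plan.py .463 .2995 .11 39.6
python3 - <<'E'
from workcell import bot
from h import *
t=bot.camera("top"); s=bot.camera("scene")
crop(s,315,120,395,200,7,"pics/a1.png"); crop(t,143,205,223,285,7,"pics/a2.png")
E
```

```text
clock: 2.9
eef_pos: [0.4664, 0.2964, 0.1301]
tool_rot: [-0.638, 0.303, -0.304, 0.639]
ft_force: [-1.0, 0.0, 0.1]
grip_width: 0.0855
clock: 3.52
eef_pos: [0.4639, 0.2992, 0.1077]
tool_rot: [-0.639, 0.301, -0.302, 0.64]
ft_force: [-0.4, 0.1, -0.3]
grip_width: 0.0854
t3.52 p [0.4639 0.2992 0.1077] yaw z 39.6 ydir [ 0.002  0.001 -1.   ] F [-0.4  0.1 -0.3] T [0.01 0.03 0.01] w 0.0854 q [ 0.573  0.423 -0.07   1.076 -0.     1.453]
row [-0.03 -0.09 -0.02] [-0.01 -0.    0.  ]
```

View pics/a1.png

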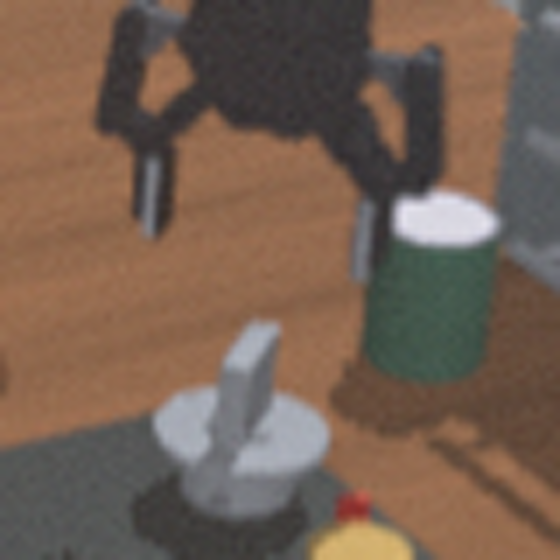

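View pics/a2.png

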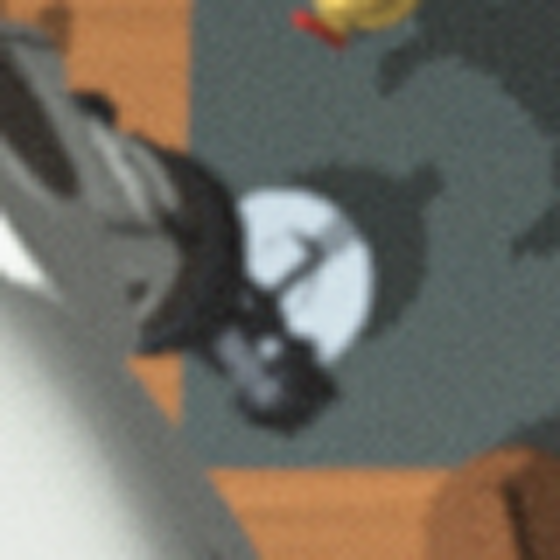

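The open fingers straddle the bar's thickness: in the scene crop the tips are at (152,235) and (360,278), with the bar centred below at (250,350). I'll descend and grip.

```bash
python3 -m handwheel '[[0,0.8,0,0,0,0],[0,1.6,0,0,0,0],[0,2.2,0,0,0,0],[0,2.6,0,0,0,0],[0,2.6,0,0,0,0]]';python3 plan.py .463 .2995 .041 39.6; python3 -m handwheel '[[0,0,0,0,0,0],[0,0,0,0,0,0],[0,0,0,0,0,0],[0,0,0,0,0,0],[0,0,0,0,0,0]]' -1;python3 plan.py; python3 -m handwheel '[[0,0,0,0,0,0],[0,0,0,0,0,0],[0,0,0,0,0,0],[0,0,0,0,0,0],[0,0,0,0,0,0]]' -1;python3 plan.py
```

```text
clock: 4.25
eef_pos: [0.4626, 0.2985, 0.0406]
tool_rot: [0.64, -0.302, 0.301, -0.639]
ft_force: [0.3, -0.6, 1.2]
grip_width: 0.0853
t4.25 p [0.4626 0.2985 0.0406] yaw z 39.6 ydir [-0.001 -0.001 -1.   ] F [ 0.3 -0.6  1.2] T [ 0.02 -0.04  0.  ] w 0.0853 q [ 0.573  0.494 -0.152  0.926 -0.     1.453]
row [-0.02 -0.02  0.04] [ 0.01 -0.   -0.  ]
clock: 4.88
eef_pos: [0.4634, 0.299, 0.0417]
tool_rot: [-0.639, 0.301, -0.301, 0.64]
ft_force: [-0.8, 0.9, 2.1]
grip_width: 0.0129
t4.88 p [0.4634 0.299  0.0417] yaw z 39.6 ydir [ 0.001  0.    -1.   ] F [-0.8  0.9  2.1] T [-0.04  0.04  0.  ] w 0.0129 q [ 0.573  0.493 -0.151  0.926 -0.     1.453]
clock: 5.5
eef_pos: [0.4634, 0.299, 0.0416]
tool_rot: [-0.639, 0.301, -0.301, 0.64]
ft_force: [-1.2, -0.4, 4.4]
grip_width: 0.0131
t5.50 p [0.4634 0.299  0.0416] yaw z 39.6 ydir [ 0.001  0.    -1.   ] F [-1.2 -0.4  4.4] T [-0.12 -0.01 -0.  ] w 0.0131 q [ 0.573  0.493 -0.151  0.926  0.     1.453]
```

```bash
python3 -m handwheel '[[0,-1,0,0,0,0],[0,-2.5,0,0,0,0],[0,-4.5,0,0,0,0],[0,-6,0,0,0,0],[0,-6.8,0,0,0,0]]';python3 plan.py .541 -.1365 .214 39.6
python3 - <<'E'
from workcell import bot
from h import *
s=bot.camera("scene")
crop(s,315,70,395,150,7,"pics/b1.png")
E
```

```text
clock: 6.12
eef_pos: [0.4629, 0.2987, 0.2121]
tool_rot: [0.64, -0.301, 0.301, -0.64]
ft_force: [-0.4, 0.3, -3.5]
grip_width: 0.0133
t6.12 p [0.4629 0.2987 0.2121] yaw z 39.6 ydir [-0. -0. -1.] F [-0.4  0.3 -3.5] T [-0.02 -0.01 -0.05] w 0.0133 q [0.573 0.35  0.106 1.326 0.    1.453]
row [15.41 -0.07 -8.68] [ 0. -0. -0.]
```

View pics/b1.png

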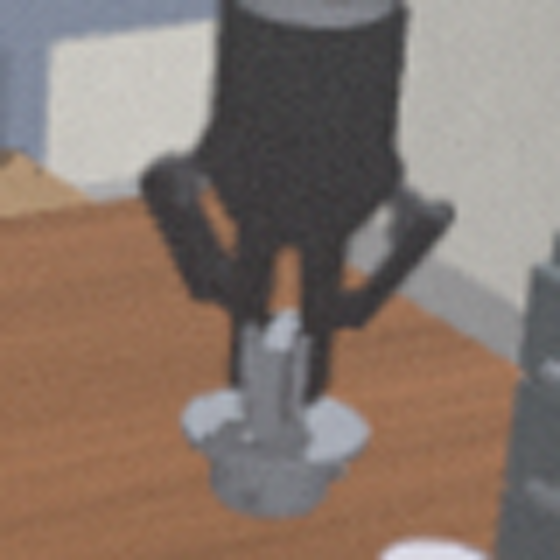

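```bash
python3 -m handwheel '[[2.2,0,-1.25,0,0,0],[4.4,0,-2.5,0,0,0],[6.6,0,-3.7,0,0,0],[8.8,0,-4.95,0,0,0],[11,0,-6.2,0,0,0]]'; python3 -m handwheel '[[2.2,0,-1.25,0,0,0],[3.6,0,-2.05,0,0,0],[4.4,0,-2.45,0,0,0],[4.4,0,-2.45,0,0,0],[4.4,0,-2.45,0,0,0]]'; python3 plan.py .541 -.1365 .212 39.6
python3 - <<'E'
from workcell import bot
from h import *
s=bot.camera("scene");t=bot.camera("top")
crop(s,186,130,266,210,7,"pics/c1.png"); crop(t,290,170,370,250,7,"pics/c2.png")
E
```

```text
clock: 6.8
eef_pos: [0.5169, -0.0106, 0.2091]
tool_rot: [0.64, -0.303, 0.3, -0.639]
ft_force: [0.7, 0.6, -3.4]
grip_width: 0.0131
clock: 7.42
eef_pos: [0.5404, -0.1314, 0.2104]
tool_rot: [-0.64, 0.302, -0.3, 0.64]
ft_force: [0.4, -1.5, -4.1]
grip_width: 0.0131
t7.42 p [ 0.5404 -0.1314  0.2104] yaw z 39.6 ydir [-0.002  0.001 -1.   ] F [ 0.4 -1.5 -4.1] T [ 0.01  0.02 -0.01] w 0.0131 q [-2.39e-01  3.63e-01  1.20e-01  1.33e+00  1.00e-03  6.40e-01]
row [ 0.17 -0.07 -0.11] [ 0.    0.   -0.01]
```

View pics/c1.png

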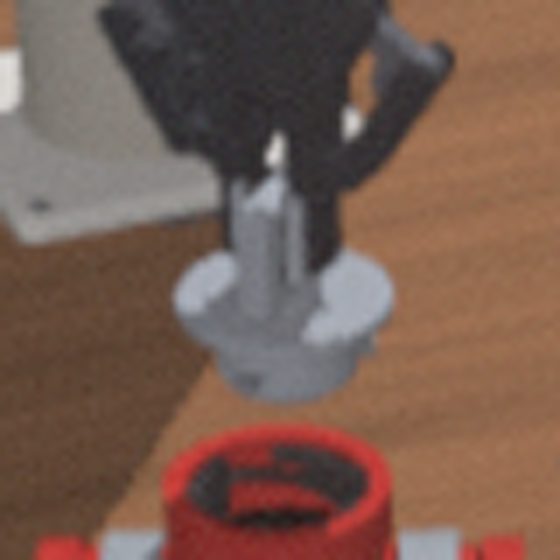

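View pics/c2.png

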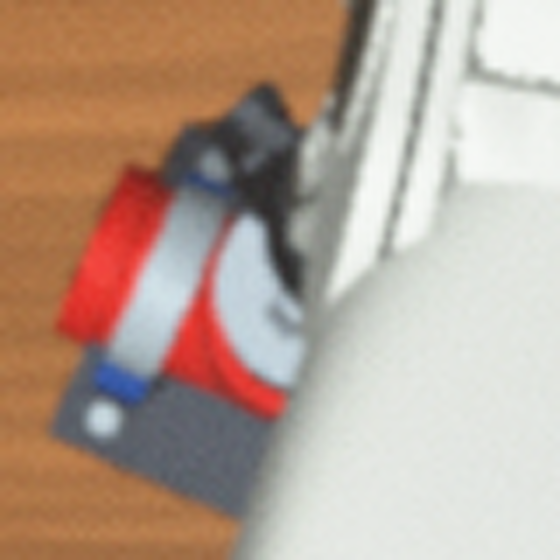

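```bash
cat > ov2.py <<'E'
from workcell import bot
from ov import *
import sys
px,py,mx,my=map(float,sys.argv[1:5]); z=bot.get_obs()["eef_pos"][2]-.0416
s=bot.camera("scene");t=bot.camera("top"); G=(0,255,0)
I=[((px,py,z+.034),.039,G),((px,py,z+.004),.0255,(0,255,255)),((mx,my,.125),.042,G),((mx,my,.125),.034,(255,255,0))]
A=ov(s,(201,150,251,215),8,I,None); B=ov(t,(305,180,355,245),8,[I[0],I[2]],None)
cv2.imwrite(sys.argv[5],np.hstack([A,B]))
E
python3 ov2.py .5404 -.1314 .5395 -.1355 pics/d1.png
```

```text
(no output)
```

View pics/d1.png

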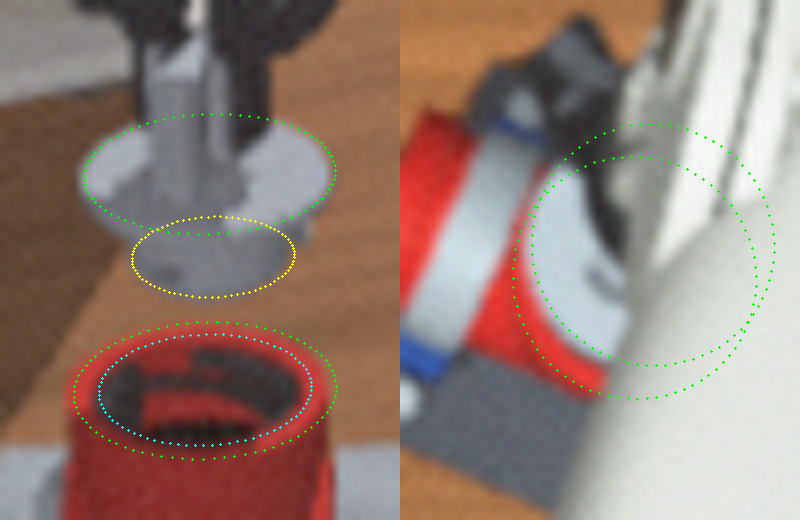

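Run:
```python
from workcell import bot
from h import *
s=bot.camera("scene");t=bot.camera("top")
for c in(s,t):
    o,_=ray(c,(280,210)); print("cam at",o)
def en(c,x0,y0,x1,y1,f):
    return cv2.resize(c["color"][y0:y1,x0:x1,::-1],None,fx=f,fy=f,interpolation=cv2.INTER_CUBIC)
cv2.imwrite("pics/e1.png",en(s,206,185,246,215,20)); cv2.imwrite("pics/e2.png",en(t,315,195,345,225,20)); cv2.imwrite("pics/e3.png",en(s,208,160,248,190,20))
```

```text
cam at [ 1.6293801  -0.54190596  0.83658062]
cam at [0.39970301 0.01235641 1.25066031]
```

View pics/e1.png

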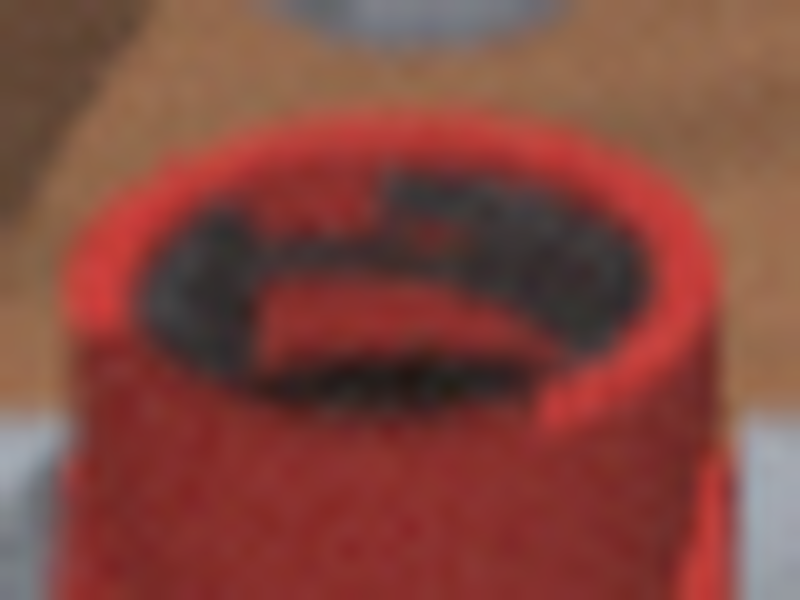

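View pics/e2.png

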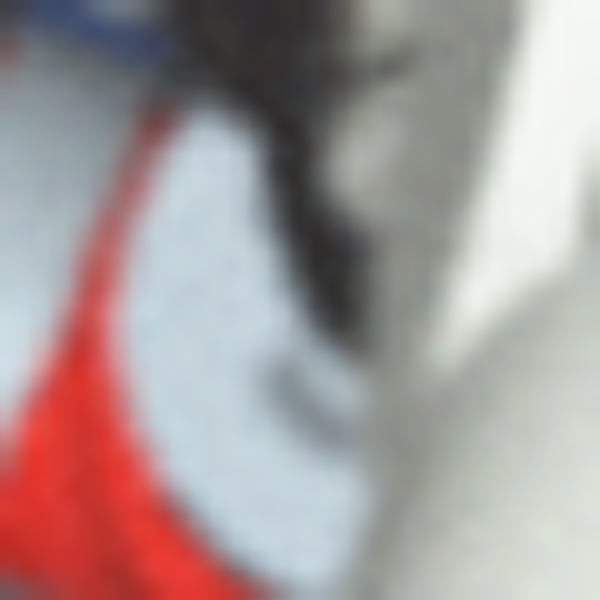

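View pics/e3.png

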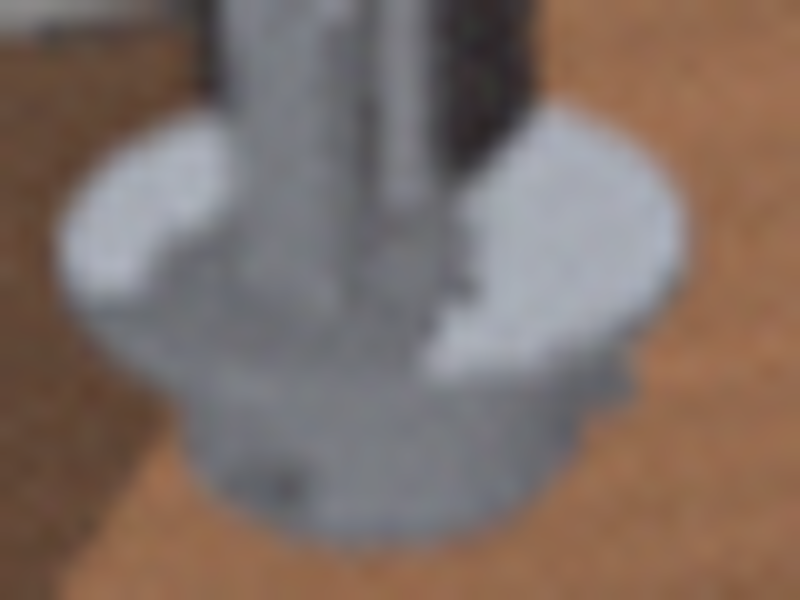

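Run:
```python
from workcell import bot
from h import *
from scipy.optimize import least_squares
s=bot.camera("scene");t=bot.camera("top"); zt=bot.get_obs()["eef_pos"][2]-.0416+.034
print(bot.get_obs()["eef_pos"],zt)
def fit(c,pts,off,f,z,r):
    P=np.array([onz(c,(off[0]+p[0]/f-.5,off[1]+p[1]/f-.5),z)[:2] for p in pts])
    q=least_squares(lambda v:np.hypot(*(P-v[:2]).T)-r,P.mean(0)).x
    q3=least_squares(lambda v:np.hypot(*(P-v[:2]).T)-v[2],[*q,r]).x
    print(np.round(q,4),"free r",np.round(q3,4),"res mm",np.round((np.hypot(*(P-q).T)-r)*1e3,1))
fit(s,[(62,285),(75,240),(130,185),(200,148),(300,118),(400,105),(500,113),(600,145),(670,190),(712,245),(720,290)],(206,185),20,.125,.042)
fit(s,[(58,240),(80,190),(130,145),(200,115),(548,98),(600,125),(650,165),(685,215),(690,240),(430,382),(520,375),(600,340),(650,300)],(208,160),20,zt,.039)
fit(t,[(130,240),(122,300),(122,350),(135,410),(160,460),(200,515),(245,560),(285,590)],(315,195),20,zt,.039)
```

```text
[ 0.54109432 -0.13204605  0.21149395] 0.2038939530516127
[ 0.539  -0.1385] free r [ 0.5388 -0.1385  0.0419] res mm [-0.1  0.  -0.3 -0.4 -0.   0.9  0.6 -0.5 -0.9 -0.3  0.6]
[ 0.541  -0.1329] free r [ 0.541  -0.1331  0.0394] res mm [ 0.3  0.2  0.7  0.3  2.   0.1 -1.  -0.4  0.2 -0.2  2.   0.8 -0.2]
[ 0.5393 -0.1302] free r [ 0.5399 -0.1316  0.0404] res mm [ 0.1 -0.1  0.1  0.2 -0.2 -0.4 -0.1  0.4]
```

Both views agree: the mouth lies about (-1, -5.5) mm from the plug's axis. I'll move to TCP (0.540, -0.1375) and lower gradually.

```bash
python3 plan.py .540 -.1375 .172 39.6
```

```text
t7.83 p [ 0.5411 -0.132   0.2115] yaw z 39.6 ydir [ 0. -0. -1.] F [-0.2  0.3 -5. ] T [0.   0.01 0.02] w 0.0131 q [-0.239  0.362  0.121  1.33   0.     0.64 ]
row [ 0.14  1.58 -0.17] [-0.  0.  0.]
```

```bash
python3 -m handwheel '[[0.14,0.2,-0.17,0,0,0],[0.14,0.8,-0.17,0,0,0],[0.14,1.3,-0.17,0,0,0],[0.14,1.6,-0.17,0,0,0],[0.14,1.6,-0.17,0,0,0]]'; python3 plan.py .540 -.1375 .172 39.6; python3 ov2.py .540 -.1375 .539 -.1385 pics/f1.png
```

```text
clock: 8.45
eef_pos: [0.5393, -0.1378, 0.1701]
tool_rot: [0.64, -0.302, 0.301, -0.64]
ft_force: [-0.1, -0.5, -3.9]
grip_width: 0.0135
t8.45 p [ 0.5393 -0.1378  0.1701] yaw z 39.6 ydir [-0.002  0.001 -1.   ] F [-0.1 -0.5 -3.9] T [-0.03  0.02  0.05] w 0.0135 q [-0.25   0.386  0.047  1.234  0.     0.63 ]
row [ 0.01 -0.08  0.03] [ 0.01 -0.   -0.01]
```

View pics/f1.png

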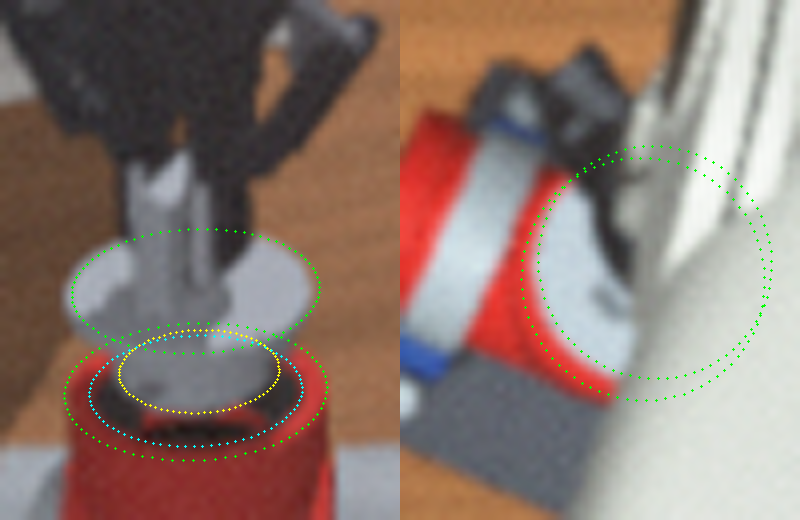

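```bash
python3 plan.py
python3 - <<'E'
from workcell import bot
from h import *
s=bot.camera("scene")
cv2.imwrite("pics/g1.png",cv2.resize(s["color"][173:208,206:246,::-1],None,fx=16,fy=16,interpolation=cv2.INTER_CUBIC))
E
```

```text
t8.55 p [ 0.5401 -0.138   0.1714] yaw z 39.6 ydir [ 0. -0. -1.] F [-0.  -0.5 -3.2] T [ 0.05 -0.04  0.04] w 0.0132 q [-0.25   0.385  0.049  1.234  0.     0.63 ]
```

View pics/g1.png

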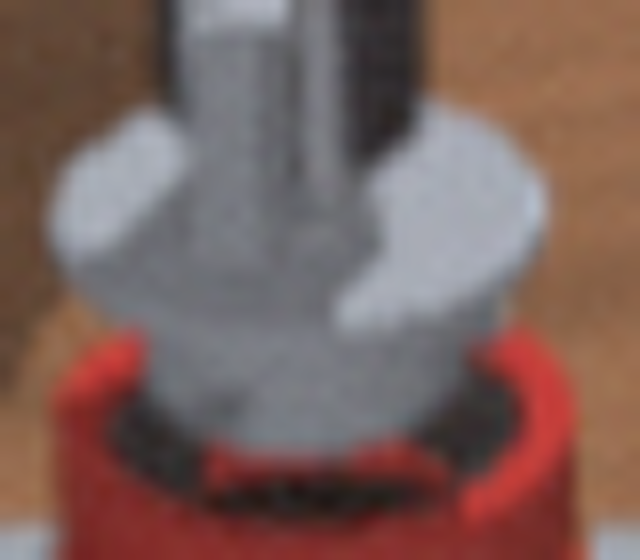

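```bash
python3 plan.py .540 -.1365 .157 39.6; python3 -m handwheel '[[-0.03,0.1,-0.05,0,0,0],[-0.03,0.2,-0.05,0,0,0],[-0.03,0.35,-0.05,0,0,0],[-0.03,0.5,-0.05,0,0,0],[-0.03,0.56,-0.05,0,0,0]]'; python3 plan.py .540 -.1365 .154 39.6
```

```text
t8.60 p [ 0.5404 -0.1381  0.1717] yaw z 39.6 ydir [ 0.001 -0.    -1.   ] F [ 0.3  0.3 -4.3] T [-0.    0.   -0.01] w 0.0133 q [-0.25   0.385  0.049  1.234  0.     0.63 ]
row [-0.06  0.59  0.03] [-0. -0.  0.]
clock: 9.22
eef_pos: [0.5393, -0.1379, 0.1574]
tool_rot: [-0.639, 0.301, -0.302, 0.64]
ft_force: [2.2, 1.1, -2.7]
grip_width: 0.0134
t9.22 p [ 0.5393 -0.1379  0.1574] yaw z 39.6 ydir [ 0.002  0.001 -1.   ] F [ 2.2  1.1 -2.7] T [ 0.29 -0.49 -0.01] w 0.0134 q [-2.510e-01  3.920e-01  2.100e-02  1.199e+00  1.000e-03  6.290e-01]
row [-0.03  0.14  0.06] [-0.01 -0.    0.  ]
```

```bash
python3 -m handwheel '[[-0.03,0,0.06,0,0,0],[-0.03,0,0.06,0,0,0],[-0.03,0.05,0.06,0,0,0],[-0.03,0.1,0.06,0,0,0],[-0.03,0.1,0.06,0,0,0]]'; python3 plan.py .540 -.1365 .152 39.6
```

```text
clock: 9.85
eef_pos: [0.5393, -0.1368, 0.1548]
tool_rot: [0.64, -0.301, 0.301, -0.64]
ft_force: [0.3, -0.1, -3.1]
grip_width: 0.0132
t9.85 p [ 0.5393 -0.1368  0.1548] yaw z 39.6 ydir [ 0. -0. -1.] F [ 0.3 -0.1 -3.1] T [-0.12 -0.24  0.01] w 0.0132 q [-0.248  0.394  0.017  1.194 -0.     0.632]
row [0.01 0.11 0.03] [-0. -0.  0.]
```

Forces have dropped and it is seating freely. I'll lower in small steps until the lugs touch the thread tops.

```bash
python3 -m handwheel '[[0,0.02,0,0,0,0],[0,0.04,0,0,0,0],[0,0.06,0,0,0,0],[0,0.08,0,0,0,0],[0,0.08,0,0,0,0]]'; python3 plan.py;  python3 -m handwheel '[[0,0.02,0,0,0,0],[0,0.04,0,0,0,0],[0,0.06,0,0,0,0],[0,0.06,0,0,0,0],[0,0.06,0,0,0,0]]'; python3 plan.py
```

```text
clock: 10.48
eef_pos: [0.5394, -0.1367, 0.1528]
tool_rot: [-0.64, 0.301, -0.301, 0.64]
ft_force: [1.4, -1.7, -3.4]
grip_width: 0.0132
t10.47 p [ 0.5394 -0.1367  0.1528] yaw z 39.6 ydir [ 0. -0. -1.] F [ 1.4 -1.7 -3.4] T [-0.11 -0.41 -0.04] w 0.0132 q [-0.248  0.396  0.014  1.189  0.     0.632]
clock: 11.1
eef_pos: [0.5393, -0.1367, 0.1513]
tool_rot: [-0.64, 0.301, -0.301, 0.64]
ft_force: [1.8, -1.7, -1.5]
grip_width: 0.0134
t11.10 p [ 0.5393 -0.1367  0.1513] yaw z 39.6 ydir [ 0. -0. -1.] F [ 1.8 -1.7 -1.5] T [-0.16 -0.54 -0.04] w 0.0134 q [-0.248  0.397  0.012  1.186  0.     0.632]
```

```bash
python3 -m handwheel '[[0,0.02,0,0,0,0],[0,0.04,0,0,0,0],[0,0.04,0,0,0,0],[0,0.04,0,0,0,0],[0,0.04,0,0,0,0]]'; python3 plan.py;  python3 -m handwheel '[[0,0.02,0,0,0,0],[0,0.04,0,0,0,0],[0,0.06,0,0,0,0],[0,0.06,0,0,0,0],[0,0.06,0,0,0,0]]'; python3 plan.py
```

```text
clock: 11.72
eef_pos: [0.5393, -0.1367, 0.1503]
tool_rot: [-0.64, 0.301, -0.301, 0.64]
ft_force: [2.4, -0.9, -3.1]
grip_width: 0.0132
t11.72 p [ 0.5393 -0.1367  0.1503] yaw z 39.6 ydir [ 0. -0. -1.] F [ 2.4 -0.9 -3.1] T [-0.23 -0.61 -0.04] w 0.0132 q [-0.248  0.397  0.01   1.183 -0.     0.632]
clock: 12.35
eef_pos: [0.5394, -0.1367, 0.1488]
tool_rot: [-0.64, 0.301, -0.301, 0.64]
ft_force: [3.0, -0.9, -1.4]
grip_width: 0.0134
t12.35 p [ 0.5394 -0.1367  0.1488] yaw z 39.6 ydir [ 0. -0. -1.] F [ 3.  -0.9 -1.4] T [-0.23 -0.7  -0.02] w 0.0134 q [-0.248  0.398  0.008  1.18   0.     0.632]
```

Run:
```python
from workcell import bot
from h import *
s=bot.camera("scene")
cv2.imwrite("pics/i1.png",cv2.resize(s["color"][170:212,201:251,::-1],None,fx=14,fy=14,interpolation=cv2.INTER_CUBIC))
```

```text
(no output)
```

View pics/i1.png

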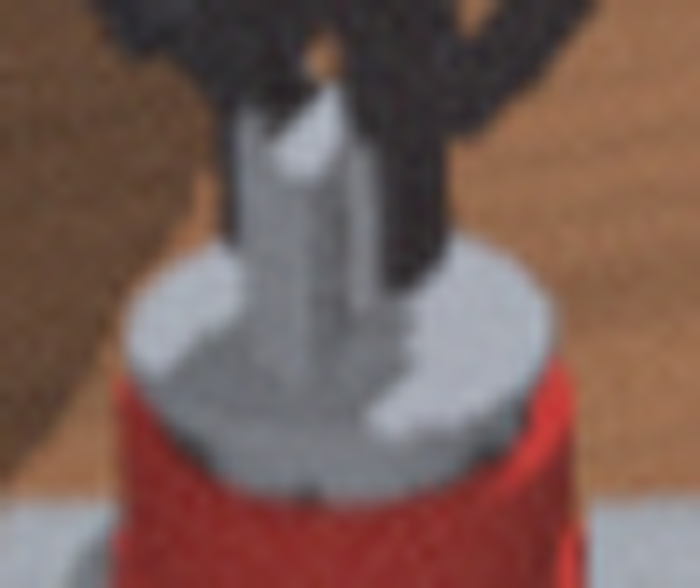

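Run:
```python
from workcell import bot
from h import *
s=bot.camera("scene")
for z in(.141,.1465,.125): 
    u,v=proj(s,[[.5394,-.1367,z]])[0]; print(z,(u-201+.5)*14,(v-170+.5)*14)
u,v=proj(s,[[.5401,-.138,.1714-.0076]])[0]; print("g1 pred",(u-206+.5)*16,(v-173+.5)*16)
```

```text
0.141 350.048682965752 326.89329834129757
0.1465 348.97546605313124 300.92772691502273
0.125 353.158746256888 401.8000509552069
g1 pred 308.91129090436425 205.50393066163542
```

The plug is about 5 mm lower than an "on top" rest, so it has most likely gone straight into a start gap. To follow the asked order and really feel the drop, I'll lift clear, turn 40° clockwise in the air and lower again.

```bash
python3 -m handwheel '[[0.03,-0.15,0.01,0,0,0],[0.03,-0.3,0.01,0,0,0],[0.03,-0.45,0.01,0,0,0],[0.03,-0.6,0.01,0,0,0],[0.03,-0.6,0.01,0,0,0]]'; python3 plan.py;  python3 -m handwheel '[[0,0,0,0,1,0],[0,0,0,0,2,0],[0,0,0,0,3,0],[0,0,0,0,4,0],[0,0,0,0,4,0]]'; python3 plan.py .54 -.137 .152 -0.4
```

```text
clock: 13.08
eef_pos: [0.5397, -0.137, 0.1642]
tool_rot: [-0.64, 0.301, -0.301, 0.64]
ft_force: [-0.1, -0.5, -3.3]
grip_width: 0.0133
t13.07 p [ 0.5397 -0.137   0.1642] yaw z 39.6 ydir [-0.  0. -1.] F [-0.1 -0.5 -3.3] T [-0.01  0.02 -0.01] w 0.0133 q [-0.249  0.389  0.035  1.217  0.     0.632]
clock: 13.7
eef_pos: [0.5396, -0.137, 0.1636]
tool_rot: [-0.499, 0.502, -0.501, 0.498]
ft_force: [0.8, -0.4, -4.1]
grip_width: 0.0131
t13.70 p [ 0.5396 -0.137   0.1636] yaw z -0.3 ydir [-0.001  0.    -1.   ] F [ 0.8 -0.4 -4.1] T [0.01 0.07 0.02] w 0.0131 q [-0.249  0.389  0.034  1.217  0.     1.328]
row [0.   0.47 0.02] [ 0.    0.01 -0.  ]
```

```bash
python3 -m handwheel '[[0,0.1,0,0,0,0],[0,0.2,0,0,0,0],[0,0.28,0,0,0,0],[0,0.36,0,0,0,0],[0,0.36,0,0,0,0]]'; python3 plan.py;  python3 -m handwheel '[[0,0.02,0,0,0,0],[0,0.04,0,0,0,0],[0,0.06,0,0,0,0],[0,0.06,0,0,0,0],[0,0.06,0,0,0,0]]'; python3 plan.py;python3 -m handwheel '[[0,0.02,0,0,0,0],[0,0.04,0,0,0,0],[0,0.04,0,0,0,0],[0,0.04,0,0,0,0],[0,0.04,0,0,0,0]]'; python3 plan.py
```

```text
clock: 14.32
eef_pos: [0.5397, -0.1371, 0.1545]
tool_rot: [-0.498, 0.502, -0.502, 0.498]
ft_force: [0.8, -0.1, -3.6]
grip_width: 0.013
t14.32 p [ 0.5397 -0.1371  0.1545] yaw z -0.4 ydir [-0.001  0.    -1.   ] F [ 0.8 -0.1 -3.6] T [0.01 0.03 0.02] w 0.0130 q [-0.249  0.396  0.019  1.195  0.     1.33 ]
clock: 14.95
eef_pos: [0.5401, -0.1372, 0.1538]
tool_rot: [0.498, -0.502, 0.502, -0.498]
ft_force: [-0.9, 0.2, 2.3]
grip_width: 0.0131
t14.95 p [ 0.5401 -0.1372  0.1538] yaw z -0.4 ydir [ 0.001 -0.    -1.   ] F [-0.9  0.2  2.3] T [0.08 0.35 0.01] w 0.0131 q [-0.249  0.396  0.018  1.192 -0.     1.33 ]
clock: 15.58
eef_pos: [0.5402, -0.1372, 0.1537]
tool_rot: [0.498, -0.501, 0.502, -0.498]
ft_force: [-2.1, 0.6, 6.6]
grip_width: 0.0129
t15.57 p [ 0.5402 -0.1372  0.1537] yaw z -0.4 ydir [ 0.002 -0.    -1.   ] F [-2.1  0.6  6.6] T [ 0.24  0.77 -0.06] w 0.0129 q [-0.249  0.396  0.017  1.19   0.     1.33 ]
```

Contact on the thread tops came at TCP z = 0.1537, against 0.154 expected, with light load. I'll turn backward gently.

```bash
for i in 1 ; do python3 -m handwheel '[[0,0,0,0,-0.5,0],[0,0,0,0,-1,0],[0,0,0,0,-1.5,0],[0,0,0,0,-2,0],[0,0,0,0,-2,0]]'; python3 plan.py; done; python3 -m handwheel '[[0,0,0,0,-0.3,0],[0,0,0,0,-0.6,0],[0,0,0,0,-0.9,0],[0,0,0,0,-1,0],[0,0,0,0,-1,0]]'; python3 plan.py
```

```text
clock: 16.2
eef_pos: [0.541, -0.1368, 0.1535]
tool_rot: [-0.577, 0.407, -0.409, 0.578]
ft_force: [-0.5, 2.3, 6.9]
grip_width: 0.0135
t16.20 p [ 0.541  -0.1368  0.1535] yaw z 19.5 ydir [ 0.003  0.    -1.   ] F [-0.5  2.3  6.9] T [0.41 0.15 0.11] w 0.0135 q [-2.480e-01  3.960e-01  1.700e-02  1.189e+00  1.000e-03  9.810e-01]
clock: 16.82
eef_pos: [0.5395, -0.1372, 0.1515]
tool_rot: [0.611, -0.357, 0.356, -0.611]
ft_force: [-0.3, 0.3, -3.7]
grip_width: 0.0133
t16.82 p [ 0.5395 -0.1372  0.1515] yaw z 29.5 ydir [-0.001  0.    -1.   ] F [-0.3  0.3 -3.7] T [-0.02  0.01  0.01] w 0.0133 q [-0.249  0.398  0.015  1.189 -0.     0.807]
```

The drop is felt between yaw 19.5° and 29.5°: the support load is gone and the tool sank. I'll go 3° further and follow it down.

```bash
python3 -m handwheel '[[0,0,0,0,-0.3,0],[0,0.04,0,0,-0.3,0],[0,0.08,0,0,-0.3,0],[0,0.12,0,0,-0.3,0],[0,0.12,0,0,-0.3,0]]'; python3 plan.py; python3 -m handwheel '[[0,0.02,0,0,0,0],[0,0.04,0,0,0,0],[0,0.06,0,0,0,0],[0,0.08,0,0,0,0],[0,0.08,0,0,0,0]]'; python3 plan.py
```

```text
clock: 17.45
eef_pos: [0.5398, -0.1371, 0.1492]
tool_rot: [0.62, -0.34, 0.34, -0.62]
ft_force: [-1.1, -0.2, -3.3]
grip_width: 0.0132
t17.45 p [ 0.5398 -0.1371  0.1492] yaw z 32.5 ydir [-0.  0. -1.] F [-1.1 -0.2 -3.3] T [0.   0.02 0.  ] w 0.0132 q [-0.249  0.4    0.01   1.182 -0.     0.754]
clock: 18.08
eef_pos: [0.5399, -0.1371, 0.1473]
tool_rot: [0.62, -0.34, 0.34, -0.62]
ft_force: [0.1, 0.3, -3.9]
grip_width: 0.0132
t18.07 p [ 0.5399 -0.1371  0.1473] yaw z 32.6 ydir [-0.  0. -1.] F [ 0.1  0.3 -3.9] T [ 0.05 -0.01  0.03] w 0.0132 q [-0.249  0.401  0.007  1.177 -0.     0.754]
```

```bash
python3 -m handwheel '[[0,0.02,0,0,0,0],[0,0.04,0,0,0,0],[0,0.04,0,0,0,0],[0,0.04,0,0,0,0],[0,0.04,0,0,0,0]]'; python3 plan.py
```

```text
clock: 18.7
eef_pos: [0.5399, -0.1371, 0.1463]
tool_rot: [-0.62, 0.34, -0.34, 0.62]
ft_force: [0.5, 0.3, -4.9]
grip_width: 0.0135
t18.70 p [ 0.5399 -0.1371  0.1463] yaw z 32.6 ydir [ 0. -0. -1.] F [ 0.5  0.3 -4.9] T [-0.01 -0.    0.02] w 0.0135 q [-0.249  0.402  0.006  1.175 -0.     0.754]
```

```bash
python3 -m handwheel '[[0,0.02,0,0,0,0],[0,0.04,0,0,0,0],[0,0.04,0,0,0,0],[0,0.04,0,0,0,0],[0,0.04,0,0,0,0]]'; python3 plan.py;python3 -m handwheel '[[0,0.02,0,0,0,0],[0,0.04,0,0,0,0],[0,0.04,0,0,0,0],[0,0.04,0,0,0,0],[0,0.04,0,0,0,0]]'; python3 plan.py
```

```text
clock: 19.32
eef_pos: [0.5401, -0.1372, 0.1458]
tool_rot: [-0.62, 0.34, -0.34, 0.62]
ft_force: [-1.4, 0.2, 2.6]
grip_width: 0.0131
t19.32 p [ 0.5401 -0.1372  0.1458] yaw z 32.6 ydir [ 0.001 -0.    -1.   ] F [-1.4  0.2  2.6] T [0.1  0.43 0.04] w 0.0131 q [-0.249  0.402  0.005  1.173 -0.     0.754]
clock: 19.95
eef_pos: [0.5401, -0.1372, 0.1457]
tool_rot: [-0.62, 0.339, -0.34, 0.62]
ft_force: [-3.4, -0.4, 8.2]
grip_width: 0.0132
t19.95 p [ 0.5401 -0.1372  0.1457] yaw z 32.6 ydir [ 0.001 -0.    -1.   ] F [-3.4 -0.4  8.2] T [0.2  0.89 0.02] w 0.0132 q [-0.249  0.401  0.004  1.172 -0.     0.754]
```

The floor is at 0.1457, an 8.0 mm drop, so home should be at TCP z ≈ 0.1382 after about 75°. I'll turn forward, following lightly at 1 mm per 10°.

```bash
python3 -m handwheel '[[0,0,0,0,0.3,0],[0,0,0,0,0.6,0],[0,0,0,0,0.9,0],[0,0,0,0,1.2,0],[0,0,0,0,1.2,0]]'; python3 plan.py;python3 -m handwheel '[[0,0.01,0,0,0.3,0],[0,0.02,0,0,0.6,0],[0,0.03,0,0,0.9,0],[0,0.04,0,0,1.2,0],[0,0.04,0,0,1.2,0]]'; python3 plan.py
```

```text
clock: 20.58
eef_pos: [0.5408, -0.1379, 0.1448]
tool_rot: [0.581, -0.402, 0.404, -0.581]
ft_force: [1.3, -2.8, 1.9]
grip_width: 0.013
t20.57 p [ 0.5408 -0.1379  0.1448] yaw z 20.6 ydir [ 0.002 -0.002 -1.   ] F [ 1.3 -2.8  1.9] T [-0.62 -0.03  0.09] w 0.0130 q [-2.490e-01  4.030e-01  4.000e-03  1.169e+00 -1.000e-03  9.630e-01]
clock: 21.2
eef_pos: [0.5403, -0.1376, 0.1436]
tool_rot: [0.536, -0.461, 0.462, -0.536]
ft_force: [0.6, -1.6, 3.5]
grip_width: 0.0131
t21.20 p [ 0.5403 -0.1376  0.1436] yaw z 8.6 ydir [ 0.001 -0.001 -1.   ] F [ 0.6 -1.6  3.5] T [-0.53  0.16  0.05] w 0.0131 q [-2.490e-01  4.040e-01  2.000e-03  1.168e+00 -1.000e-03  1.171e+00]
```

```bash
python3 -m handwheel '[[0,0.01,0,0,0.4,0],[0,0.03,0,0,0.8,0],[0,0.04,0,0,1.2,0],[0,0.06,0,0,1.5,0],[0,0.06,0,0,1.5,0]]'; python3 plan.py;python3 -m handwheel '[[0,0.01,0,0,0.4,0],[0,0.03,0,0,0.8,0],[0,0.04,0,0,1.2,0],[0,0.06,0,0,1.5,0],[0,0.06,0,0,1.5,0]]'; python3 plan.py
```

```text
clock: 21.82
eef_pos: [0.5398, -0.1374, 0.1421]
tool_rot: [0.472, -0.527, 0.527, -0.471]
ft_force: [-1.3, -1.9, 4.7]
grip_width: 0.0133
t21.82 p [ 0.5398 -0.1374  0.1421] yaw z -6.4 ydir [ 0.    -0.001 -1.   ] F [-1.3 -1.9  4.7] T [-0.47  0.57  0.05] w 0.0133 q [-2.490e-01  4.050e-01 -1.000e-03  1.165e+00 -0.000e+00  1.433e+00]
clock: 22.45
eef_pos: [0.5398, -0.1371, 0.1405]
tool_rot: [0.399, -0.584, 0.584, -0.399]
ft_force: [-1.9, -2.1, 5.2]
grip_width: 0.0136
t22.45 p [ 0.5398 -0.1371  0.1405] yaw z -21.3 ydir [ 0. -0. -1.] F [-1.9 -2.1  5.2] T [-0.33  0.6   0.08] w 0.0136 q [-0.249  0.406 -0.004  1.161 -0.     1.694]
```

```bash
python3 -m handwheel '[[0,0.01,0,0,0.3,0],[0,0.02,0,0,0.6,0],[0,0.03,0,0,0.9,0],[0,0.04,0,0,1.0,0],[0,0.04,0,0,1.0,0]]'; python3 plan.py;python3 -m handwheel '[[0,0.01,0,0,0.2,0],[0,0.02,0,0,0.4,0],[0,0.03,0,0,0.6,0],[0,0.03,0,0,0.8,0],[0,0.03,0,0,0.8,0]]'; python3 plan.py
```

```text
clock: 23.08
eef_pos: [0.5396, -0.1371, 0.1396]
tool_rot: [-0.347, 0.616, -0.616, 0.346]
ft_force: [-2.5, -2.3, 5.5]
grip_width: 0.0136
t23.07 p [ 0.5396 -0.1371  0.1396] yaw z -31.3 ydir [-0.  0. -1.] F [-2.5 -2.3  5.5] T [-0.24  0.72  0.11] w 0.0136 q [-0.249  0.406 -0.005  1.159 -0.     1.869]
clock: 23.7
eef_pos: [0.5396, -0.137, 0.1387]
tool_rot: [-0.303, 0.639, -0.639, 0.302]
ft_force: [-2.9, -1.7, 5.3]
grip_width: 0.0132
t23.70 p [ 0.5396 -0.137   0.1387] yaw z -39.3 ydir [-0.  0. -1.] F [-2.9 -1.7  5.3] T [-0.25  0.63  0.1 ] w 0.0132 q [-0.249  0.407 -0.007  1.157  0.     2.009]
```

```bash
python3 -m handwheel '[[0,0.01,0,0,0.2,0],[0,0.02,0,0,0.4,0],[0,0.02,0,0,0.5,0],[0,0.02,0,0,0.5,0],[0,0.02,0,0,0.5,0]]'; python3 plan.py;python3 -m handwheel '[[0,0.01,0,0,0.2,0],[0,0.01,0,0,0.3,0],[0,0.01,0,0,0.3,0],[0,0.01,0,0,0.3,0],[0,0.01,0,0,0.3,0]]'; python3 plan.py
python3 - <<'E'
from workcell import bot
from h import *
s=bot.camera("scene")
cv2.imwrite("pics/j1.png",cv2.resize(s["color"][170:212,201:251,::-1],None,fx=14,fy=14,interpolation=cv2.INTER_CUBIC))
E
```

```text
clock: 24.32
eef_pos: [0.5396, -0.1369, 0.1386]
tool_rot: [-0.274, 0.652, -0.652, 0.274]
ft_force: [-3.0, -2.2, 6.3]
grip_width: 0.0131
t24.32 p [ 0.5396 -0.1369  0.1386] yaw z -44.3 ydir [-0.  0. -1.] F [-3.  -2.2  6.3] T [-0.13  0.86  0.11] w 0.0131 q [-0.249  0.407 -0.007  1.157  0.     2.096]
clock: 24.95
eef_pos: [0.5397, -0.1369, 0.1386]
tool_rot: [-0.257, 0.659, -0.658, 0.258]
ft_force: [-3.4, -1.8, 7.6]
grip_width: 0.0129
t24.95 p [ 0.5397 -0.1369  0.1386] yaw z -47.3 ydir [ 0.  0. -1.] F [-3.4 -1.8  7.6] T [-0.1   0.88  0.14] w 0.0129 q [-0.249  0.407 -0.007  1.156  0.     2.148]
```

View pics/j1.png

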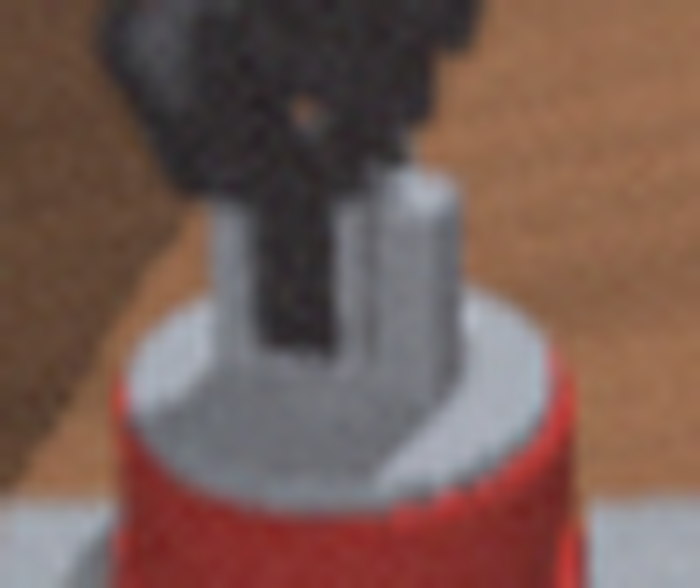

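```bash
python3 -m handwheel '[[0,0.02,0,0,0.1,0],[0,0.04,0,0,0.2,0],[0,0.04,0,0,0.3,0],[0,0.04,0,0,0.4,0],[0,0.04,0,0,0.4,0]]'; python3 plan.py
```

```text
clock: 25.62
eef_pos: [0.5401, -0.137, 0.1386]
tool_rot: [0.234, -0.667, 0.667, -0.235]
ft_force: [-4.4, -1.7, 13.1]
grip_width: 0.0133
t25.62 p [ 0.5401 -0.137   0.1386] yaw z -51.3 ydir [ 0.002  0.    -1.   ] F [-4.4 -1.7 13.1] T [0.04 1.12 0.29] w 0.0133 q [-0.249  0.407 -0.008  1.155  0.     2.217]
```

The plug is home: z stays at 0.1386 under extra press and turn. I'll relieve the press, open and retreat.

```bash
python3 -m handwheel '[[0,-0.03,0,0,0,0],[0,-0.06,0,0,0,0],[0,-0.08,0,0,0,0],[0,-0.08,0,0,0,0],[0,-0.08,0,0,0,0]]'; python3 plan.py; python3 -m handwheel '[[0,0,0,0,0,0],[0,0,0,0,0,0],[0,0,0,0,0,0],[0,0,0,0,0,0],[0,0,0,0,0,0]]' 1; python3 plan.py
```

```text
clock: 26.25
eef_pos: [0.54, -0.137, 0.1386]
tool_rot: [-0.234, 0.668, -0.667, 0.234]
ft_force: [-0.8, -1.3, 2.5]
grip_width: 0.0131
t26.25 p [ 0.54   -0.137   0.1386] yaw z -51.4 ydir [ 0.  0. -1.] F [-0.8 -1.3  2.5] T [-0.08  0.24  0.14] w 0.0131 q [-0.249  0.408 -0.006  1.157  0.     2.22 ]
clock: 26.88
eef_pos: [0.5399, -0.1371, 0.1388]
tool_rot: [-0.233, 0.667, -0.667, 0.233]
ft_force: [0.1, 0.7, 0.8]
grip_width: 0.0854
t26.88 p [ 0.5399 -0.1371  0.1388] yaw z -51.4 ydir [ 0.  0. -1.] F [0.1 0.7 0.8] T [-0.04  0.    0.01] w 0.0854 q [-0.249  0.407 -0.006  1.157  0.     2.22 ]
```

```bash
python3 -m handwheel '[[0,-0.8,0,0,0,0],[0,-2,0,0,0,0],[0,-3.5,0,0,0,0],[0,-4.5,0,0,0,0],[0,-5,0,0,0,0]]'; python3 -m handwheel '[[2,0,-1.6,0,0,0],[4,0,-3.2,0,0,0],[6,0,-4.8,0,0,0],[6.3,0,-5,0,0,0],[6.3,0,-5,0,0,0]]'; python3 plan.py
python3 ov2.py 0 0 .5395 -.137 pics/k1.png
python3 - <<'E'
from workcell import bot
import cv2
for n in("scene","top"): cv2.imwrite(f"pics/k_{n}.png",bot.camera(n)["color"][:,:,::-1])
E
```

```text
clock: 27.5
eef_pos: [0.5405, -0.1373, 0.2655]
tool_rot: [0.233, -0.667, 0.668, -0.234]
ft_force: [0.1, -0.7, 0.0]
grip_width: 0.0855
clock: 28.12
eef_pos: [0.3387, -0.1377, 0.264]
tool_rot: [0.233, -0.667, 0.668, -0.234]
ft_force: [0.1, 0.2, 0.4]
grip_width: 0.0852
t28.12 p [ 0.3387 -0.1377  0.264 ] yaw z -51.5 ydir [ 0.001 -0.    -1.   ] F [0.1 0.2 0.4] T [ 0.04 -0.06  0.02] w 0.0852 q [-0.386 -0.043 -0.229  1.383  0.     2.083]
```

View pics/k1.png

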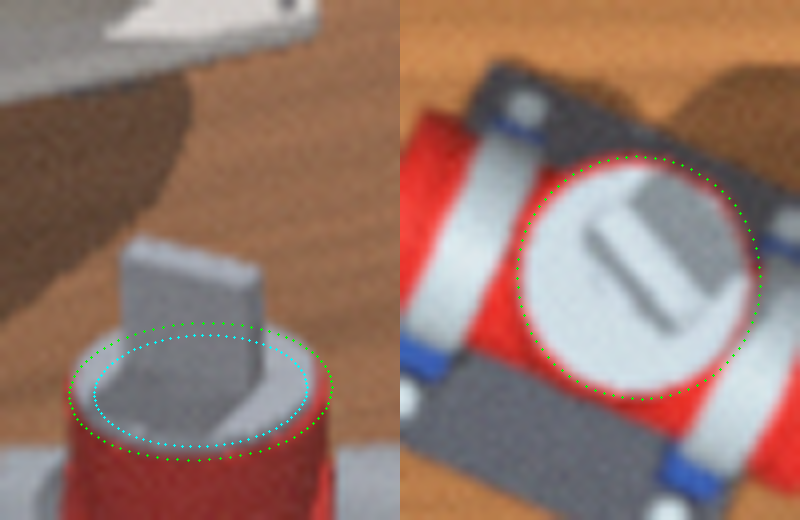

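View pics/k_top.png

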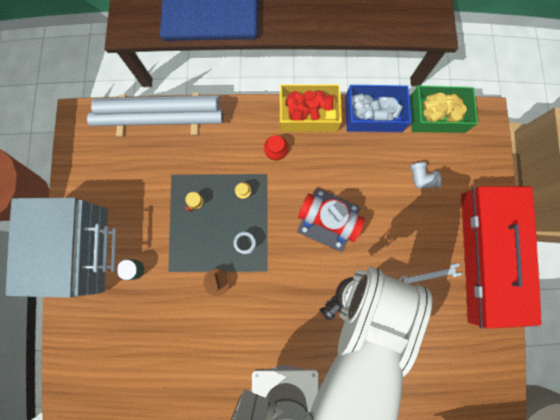

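View pics/k_scene.png

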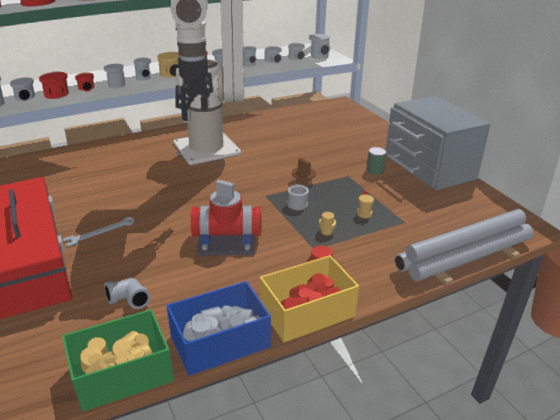

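The plug sits level and centred on the rim: the bar is at (225,190) in the scene view, and the flange at (334,214) in the top view. The other fittings are at their starting pixels and the gripper is clear, so I'm handing in.

```bash
python3 -c "
from workcell import bot
print(bot.job_done())"
```

```text
the job is handed in; nothing more can be done
None
```

The grey plug is screwed into the tee's upward branch with its flange flush on the rim. I let go of it, backed the arm clear, and handed in at about 28 s of the 72 s allowed.

- **First lowering:** it went about 5 mm deeper than a rest on the thread tops, most likely straight into a start gap. I lifted it clear, turned it 40° clockwise in the air and lowered it again to do the sequence as asked.
- **Thread start:** the lugs rested on the thread tops at TCP height 0.1537 m. Turning backward, I felt the drop within 20 to 30°, and it measured 8.0 mm.
- **Driving home:** I turned it about 84° clockwise in all. The flange met the rim at about 75°, and the height then held at 0.1386 m with extra turning and press. Vertical force readings stayed within about 13 N.
- **Last checks:** both views show the plug upright, level and centred, with no visible gap. The other fittings, the tools and the brown look-alike are where they started.
- **Disagreements:** the two cameras differed by 2 to 3 mm sideways, so I took positions relative to the plug held in the gripper. The descent from thread tops to home measured 15.1 mm against the 15.5 mm given, which I put down to measurement error. I also sent one move before planning it and set one small sideways shift in the wrong direction. Both were corrected straight away, and the shift caused only light contact of about 2 N.

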